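# Nest the turned beakers into one stack

### The job

Nest the set of turned wooden beakers into one upright stack on the round cork mat: take the pale beaker out of the sloping rack and seat it fully home in the reddish beaker standing on the mat, then seat the dark beaker from the rack fully home in the pale one. Lower the beakers in rather than dropping them, and do not push aside the amber jar or the red sanding block near by.

Things in the scene. Friction and masses are not known exactly. Their poses are not given: they have to be found in the camera images.
- base_beaker: Reddish-brown beaker upright on the cork mat, bottom of the stack. 98 mm high: solid tapered foot (40 mm across at the bottom, 52 mm at 38 mm up), there a flat shoulder out to 65 mm, then a cup wall 66 mm across at the rim, 4 mm thick, bore 58 mm, inner floor 43 mm above the underside. Origin: centre of its underside; z along its axis to the mouth.
- pale_beaker: Pale beaker, same shape, size and origin as base_beaker. Starts in a rack hole, shoulder on the board, mouth leaning 30 degrees to the low side of the rack; comes out along its own axis (38 mm of foot in the hole). Nested fully home, its shoulder rests on the rim below and its underside is 60 mm above the underside of the beaker below; side play 3 mm.
- dark_beaker: The dark wood beaker, same shape, size and origin as pale_beaker, in the other rack hole; to go on top.
- mat: Fixed round cork mat, 130 mm across, 6 mm thick; origin at the centre of its underside.
- rack: Fixed blue rack: board 100 x 260 x 12 mm sloping 30 degrees (low edge on its own -x side, roughly towards world +y) over a base 110 x 260 mm; two through holes of 54 mm, 130 mm apart along its y. Origin: centre of the underside; centre of the board's upper face 85 mm above it, high edge 110 mm.
- wax_jar: Short amber jar with steel cap, 60 mm across, 55 mm high; bystander. Origin: about the middle of its underside.
- sanding_block: Red block 65 x 100 x 32 mm high, in front of the mat (robot side); bystander. Origin: about the middle of its underside.

How it is judged:
By the outcome, as a careful person would: the job done as asked, in the order asked, and still so for the second after the job is handed in, with the robot touching nothing.
It also fails if it takes over 64 s, if anything falls off the work surface, if the arm or the gripper's body presses on something with over 40 N, if the wrist force passes 120 N, or if a joint passes its speed limit or range.

### The arm

A 7-joint arm with a two-finger parallel gripper is mounted at the origin on the work surface. World frame = base frame: x ahead of the robot, y to its left, z up, the work surface at z = 0. Lengths are in m, angles in rad, forces in N, time in s.
With the tool pointing down it reaches from about 0.425 to 0.875 m from the base axis. Payload 4.7 kg.
Tool frame: the origin (TCP) lies midway between the tips of the shut fingers; the grasp point (between the pads) lies 19 mm behind it; z points along the fingers, y is the direction in which the jaws open and shut (so a half turn about z gives the same grasp; the last joint's range is limited). The gripper opens to 87 mm and grips with 3 to 60 N. Pads are 19 mm wide; open, the fingers measure 117 mm over their backs; the gripper's body (75 mm by 190 mm) begins 51 mm behind the grasp point.
Start: joints at [0.014, 0.321, -0.07, 1.45, 0.023, 1.371, -0.057], TCP at [0.65, -0, 0.223] pointing down, gripper open.
Joint ranges: [-2.86, 2.86], [-0.3, 2.09], [-1.38, 1.24], [0.06, 2.45], [-1.56, 4.7], [0.09, 2.05], [-2.69, 2.69]. Speed limits (rad/s): [2.57, 2.57, 3.14, 3.14, 3.14, 3.14, 3.14].

### API

Orientations are given as a rotation vector (axis times angle).
In Python, from bench import get_state, eyes, job gives the robot as it stands. The module is installed in compiled form; this text tells all that it offers.
- The arm moves only by the shell command python3 -m jog 'ROWS' [FORCE]. ROWS is JSON, a list that holds one entry, the list of rows, each a list of 5 numbers: the opening, from 0 (shut) to 1 (fully open), then the shift along the tool's x, y, z in units of 40 mm (1.0 is 40 mm), then the turn about the tool's z in units of 5 degrees (1.0 is 5 degrees). In form: [[[jaw, dx, dy, dz, turn], ...]]. A call has 1 to 10 rows; each row shifts and turns the commanded pose from where the row before left it, along the tool's axes as they then stand; what a row does not reach is not made up. A row lasts 1/8 s, in which the tool goes at most 62.5 mm and 10.7 degrees, less where a joint would pass 70% of its speed; a pose out of reach is approached as far as the arm can. A call is refused whole if a number of a shift passes 1 or a number of a turn 1, either way. A call with a gripper value outside its range is refused whole. The fingers move at their own pace and stop on an object; FORCE is the grip in N (left out, the last holds). Time passes only in rows, so rows that do not move let the fingers close. It gives the time, the measured TCP pose, the force and the opening at its end, in the units of the state.
- get_state(): the state, without advancing time (a new reading comes with each control period).
- eyes.get_image(name): name is "scene" or "side" or "wrist"; returns (picture, depth): 420x560x3 uint8, red, green, blue; 420x560 float32, m along the optical axis (not along the pixel's ray), 0 where there is no reading.
- eyes.camera_params(name): a dict with "camera_matrix" (3x3 intrinsics, pixels), "pose" (4x4, takes a point from camera to world coordinates); the wrist camera has in their place "mount" (4x4, takes a point from camera to tool coordinates, whose origin is the TCP and whose axes are the flange's). Camera axes: x right, y down, z forward; pixel columns grow to the right and rows downward; lengths in m; the calibration is good to about 2 mm. A picture is of the moment at which its call begins: read the wrist's pose just before it. camera_params takes no time and is no camera call.
- job.close_job(): hands the job in, once; it reports no verdict.
The state is a dict: "time": time; "joint_positions": joint angles; "qd": joint speeds; "joint_torque": joint torques, N m; "position": TCP position; "tool_rot": TCP orientation; "ft_force": force on the tool from outside, world axes, zero at the start; "torque": the same for the moment, N m; "grip_width": opening from 0.0 (shut) to 1.0 (fully open).
Only numpy, scipy, OpenCV 4.12 (cv2) and the standard library are available. Lean on these libraries where they do the work, as an engineer would, in place of code of your own. Each camera call takes 0.05 s, during which the arm holds its last target. There are 200 camera calls.

## Working session

There is one attempt and no reset: what is moved stays moved. The work goes in short steps, Python scripts to look and compute and a shell command to move; the robot and the scene stay as the last step left them, time stands still between calls to the robot, and variables do not carry over. Pictures are saved under pics/ and viewed, about 8 in all and at most 12, crops included, and the job is handed in when it is done.

```bash
mkdir -p pics; python3 - <<'E'
from bench import get_state, eyes
import cv2,numpy as np
s=get_state();print(s)
for n in("scene","side"):
    im,d=eyes.get_image(n);cv2.imwrite(f"pics/{n}0.png",im[:,:,::-1]);np.save(f"pics/{n}0.npy",d)
    p=eyes.camera_params(n);print(n,p)
print(eyes.camera_params("wrist"))
E
```

```text
{'time': 0.0, 'joint_positions': array([ 0.01410424,  0.32183793, -0.07010402,  1.45165937,  0.02260479,
        1.37080798, -0.05690291]), 'qd': array([-0.00049415,  0.00024249,  0.00071311, -0.00117775, -0.00109343,
       -0.00156664, -0.00023016]), 'joint_torque': array([-2.58547143e-04, -4.91284704e+01, -4.03903294e-01, -3.12526345e+01,
       -6.40594075e-02,  4.37659642e-02,  1.61017233e-04]), 'position': array([ 6.49447863e-01, -4.25823611e-05,  2.21459826e-01]), 'tool_rot': array([-2.2204809 , -2.2205749 ,  0.00224214]), 'ft_force': array([ 0.0300614 , -0.33438339, -0.25050189]), 'torque': array([ 0.00597706,  0.03066427, -0.01813748]), 'grip_width': 0.9963528933321805}
scene {'camera_matrix': array([[420.7904437 ,   0.        , 284.74654988],
       [  0.        , 420.7904437 , 218.57872033],
       [  0.        ,   0.        ,   1.        ]]), 'pose': array([[ 0.09044382,  0.75261153, -0.65222373,  1.09169079],
       [ 0.99589956, -0.0696596 ,  0.05771998, -0.05517036],
       [-0.00199292, -0.65476975, -0.75582578,  0.71404423],
       [ 0.        ,  0.        ,  0.     
[... 276 characters left out ...]
-0.43420915, -0.62791493,  0.6458988 , -0.53577989],
       [ 0.00765205, -0.71956353, -0.69438446,  0.66273887],
       [ 0.        ,  0.        ,  0.        ,  1.        ]])}
{'camera_matrix': array([[329.19546396,   0.        , 280.37034332],
       [  0.        , 329.19546396, 204.60821194],
       [  0.        ,   0.        ,   1.        ]]), 'mount': array([[ 1.22176263e-03, -9.52122563e-01, -3.05714135e-01,
         8.46057036e-02],
       [ 9.99999249e-01,  1.13277989e-03,  4.68465166e-04,
        -1.24097552e-04],
       [-9.97294305e-05, -3.05714478e-01,  9.52123232e-01,
        -1.62297457e-01],
       [ 0.00000000e+00,  0.00000000e+00,  0.00000000e+00,
         1.00000000e+00]])}
```

View pics/scene0.png

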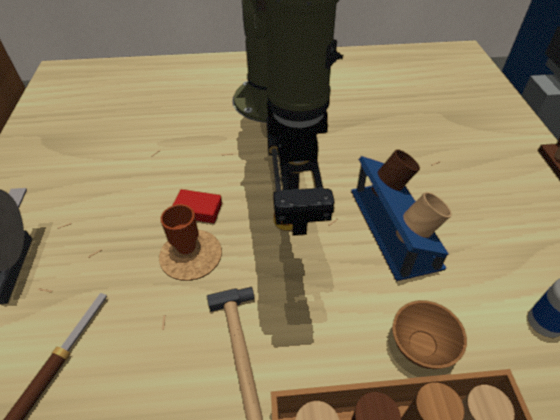

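View pics/side0.png

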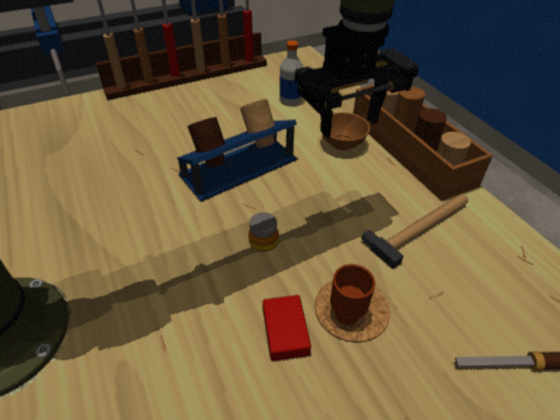

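The scene view shows the reddish beaker at (180,230) on the mat (190,255) and the sanding block at (198,205). The rack is on the right, with the dark beaker at (398,168) and the pale one at (427,215). The jar is hidden here by the gripper, but the side view shows it at (264,230). Next I'll measure positions from the depth images.

```bash
cat > h.py <<'E'
import numpy as np,cv2
from bench import eyes,get_state
from scipy.spatial.transform import Rotation as R
def cloud(n,d,pose=None):
    p=eyes.camera_params(n);K=p["camera_matrix"]
    if n=="wrist":
        s=pose;T=np.eye(4);T[:3,:3]=R.from_rotvec(s["tool_rot"]).as_matrix();T[:3,3]=s["position"];T=T@p["mount"]
    else:T=p["pose"]
    v,u=np.mgrid[:420,:560];P=np.stack([(u-K[0,2])/K[0,0]*d,(v-K[1,2])/K[1,1]*d,d],-1)
    W=P@T[:3,:3].T+T[:3,3];W[d<=0]=np.nan;return W
def circ(p):  # xy circle fit
    A=np.c_[2*p[:,:2],np.ones(len(p))];s=np.linalg.lstsq(A,(p[:,:2]**2).sum(1),rcond=None)[0]
    return s[:2],np.sqrt(s[2]+s[:2]@s[:2])
E
python3 - <<'E'
from h import *
for n,box in(("scene",dict(base=(160,200,205,255),rack=(340,150,450,280),pale=(400,190,452,240),dark=(375,148,420,192),block=(172,190,222,222))),("side",dict(base=(328,262,378,328),rack=(175,95,300,195),pale=(240,98,278,150),dark=(188,115,228,165),block=(262,295,312,358),jar=(245,210,282,252)))):
    im=cv2.imread(f"pics/{n}0.png").astype(int);d=np.load(f"pics/{n}0.npy");W=cloud(n,d)
    hsv=cv2.cvtColor(im.astype(np.uint8),cv2.COLOR_BGR2HSV)
    for k,(a,b,c,e) in box.items():
        w=W[b:e,a:c].reshape(-1,3);h=hsv[b:e,a:c].reshape(-1,3);ok=np.isfinite(w[:,0])
        if k=="rack":
            m=ok&(h[:,0]>100)&(h[:,0]<130)&(h[:,1]>120)&(w[:,2]>.055);q=w[m]
            for _ in range(4):
                c0=np.median(q,0) if 0 else q.mean(0);u,s,vt=np.linalg.svd(q-c0,full_matrices=False);nn=vt[2]*np.sign(vt[2,2]);r=abs((q-c0)@nn);q=q[r<max(.003,np.percentile(r,85))]
            print(n,"board",len(q),"c",c0.round(4),"n",nn.round(3),"tilt",np.degrees(np.arccos(nn[2])).round(1),"zrange",q[:,2].min(),q[:,2].max())
            np.save(f"pics/{n}_board.npy",q)
        elif k in("base",):
            q=w[ok&(w[:,2]>.1)&(w[:,2]<.112)];print(n,k,len(q),circ(q))
        else:
            q=w[ok&(w[:,2]>.02)];print(n,k,len(q),q.min(0).round(3),q.max(0).round(3),np.median(q,0).round(3))
    for k in("pale","dark"):
        a,b,c,e=box[k];w=W[b:e,a:c].reshape(-1,3);w=w[np.isfinite(w[:,0])];np.save(f"pics/{n}_{k}.npy",w)
E
```

```text
scene base 226 (array([ 0.53972046, -0.21572816]), np.float64(0.030813650050213113))
scene board 1566 c [0.5511 0.2251 0.0934] n [-0.077  0.487  0.87 ] tilt 29.5 zrange 0.06055252173863701 0.11166877097381356
scene pale 2001 [0.472 0.202 0.058] [0.639 0.303 0.154] [0.6   0.247 0.113]
scene dark 1400 [0.394 0.183 0.06 ] [0.515 0.283 0.153] [0.477 0.227 0.116]
scene block 1257 [ 0.393 -0.248  0.02 ] [ 0.555 -0.141  0.105] [ 0.448 -0.197  0.032]
side base 367 (array([ 0.53869661, -0.21703317]), np.float64(0.03075885175724395))
side board 581 c [0.5111 0.2037 0.1008] n [-0.076  0.438  0.896] tilt 26.4 zrange 0.07181195571405008 0.11166576333600808
side pale 1377 [0.514 0.184 0.021] [0.648 0.303 0.155] [0.577 0.233 0.11 ]
side dark 1499 [0.4   0.166 0.06 ] [0.516 0.281 0.154] [0.452 0.212 0.11 ]
side block 2319 [ 0.388 -0.253  0.02 ] [ 0.476 -0.142  0.036] [ 0.43  -0.204  0.032]
side jar 841 [ 0.453 -0.031  0.02 ] [0.512 0.028 0.06 ] [ 0.479 -0.01   0.054]
```

```bash
python3 - <<'E'
from h import *
from scipy.optimize import least_squares
for yaw in(7,9,11):
  y=np.radians(yaw);a=np.array([-.5*np.sin(y),.5*np.cos(y),np.sqrt(.75)]);ex=np.array([np.cos(y),np.sin(y),0]);ey=np.cross(a,ex)
  B=np.concatenate([np.load(f"pics/{n}_board.npy") for n in("scene","side")])
  h0=np.median(B@a)
  for k,seed in(("pale",(.59,.23,.12)),("dark",(.465,.21,.12))):
    for ns in(("scene",),("side",),("scene","side")):
      w=np.concatenate([np.load(f"pics/{n}_{k}.npy") for n in ns]);h=w@a-h0;w=w[(h>.008)&(h<.063)];p=np.c_[w@ex,w@ey]
      c=np.array([np.dot(seed,ex),np.dot(seed,ey)]);p=p[np.linalg.norm(p-c,axis=1)<.06]
      f=lambda c:(lambda r:np.where(abs(r-.0328)<abs(r-.029),r-.0328,r-.029))(np.linalg.norm(p-c,axis=1))
      o=least_squares(f,c,loss="soft_l1",f_scale=.002);c=o.x
      X=c[0]*ex+c[1]*ey+h0*a
      print(yaw,k,ns,len(p),"shoulder pt",X.round(4),"top h",np.percentile(w@a-h0,99.5).round(4),"cost",(o.cost/len(p)*1e6).round(3))
E
```

```text
7 pale ('scene',) 1222 shoulder pt [0.5872 0.2429 0.0855] top h 0.062 cost 0.524
7 pale ('side',) 749 shoulder pt [0.5902 0.2425 0.0859] top h 0.0622 cost 0.565
7 pale ('scene', 'side') 1971 shoulder pt [0.5874 0.2452 0.0842] top h 0.0621 cost 0.553
7 dark ('scene',) 942 shoulder pt [0.4597 0.2232 0.0878] top h 0.0596 cost 0.524
7 dark ('side',) 811 shoulder pt [0.4601 0.2251 0.0867] top h 0.0599 cost 0.528
7 dark ('scene', 'side') 1753 shoulder pt [0.4593 0.2253 0.0866] top h 0.0597 cost 0.544
9 pale ('scene',) 1203 shoulder pt [0.5879 0.2435 0.0864] top h 0.0607 cost 0.521
9 pale ('side',) 738 shoulder pt [0.5905 0.243  0.0869] top h 0.0609 cost 0.562
9 pale ('scene', 'side') 1941 shoulder pt [0.5881 0.2459 0.0851] top h 0.0608 cost 0.555
9 dark ('scene',) 950 shoulder pt [0.4603 0.2227 0.0867] top h 0.0604 cost 0.516
9 dark ('side',) 831 shoulder pt [0.4608 0.2247 0.0856] top h 0.0606 cost 0.531
9 dark ('scene', 'side') 1781 shoulder pt [0.4601 0.2248 0.0855] top h 0.0605 cost 0.547
11 pale ('scene',) 1189 shoulder pt [0.5886 0.244  0.087 ] top h 0.0602 cost 0.526
11 pale ('side',) 733 shoulder pt [0.591  0.2434 0.0876] top h 0.0602 cost 0.562
11 pale ('scene', 'side') 1922 shoulder pt [0.5888 0.2463 0.0857] top h 0.0602 cost 0.561
11 dark ('scene',) 970 shoulder pt [0.461  0.2221 0.0853] top h 0.0619 cost 0.519
11 dark ('side',) 858 shoulder pt [0.4618 0.2243 0.0842] top h 0.0623 cost 0.532
11 dark ('scene', 'side') 1828 shoulder pt [0.461  0.2243 0.0841] top h 0.0621 cost 0.553
```

```bash
python3 -m jog '[[[1,0.95,-0.227,0,0],[1,0.95,-0.227,0,0],[1,0.95,-0.227,0,0],[1,0.95,-0.227,0,-0.6],[1,0.95,-0.227,0,-0.6],[1,0.95,-0.227,0,-0.6],[1,0.93,-0.23,0,0],[1,0,0,0,0],[1,0,0,0,0]]]' 12
python3 -c "
from h import *
s=get_state();print(R.from_rotvec(s['tool_rot']).as_matrix().round(3));im,d=eyes.get_image('wrist');cv2.imwrite('pics/w1.png',im[:,:,::-1])"
```

```text
time: 1.23
position: [0.5749, 0.2607, 0.2221]
tool_rot: [2.04, 2.388, -0.002]
ft_force: [0.1, -0.8, 0.1]
grip_width: 0.998
[[-0.156  0.988 -0.   ]
 [ 0.988  0.156 -0.001]
 [-0.001 -0.    -1.   ]]
```

View pics/w1.png

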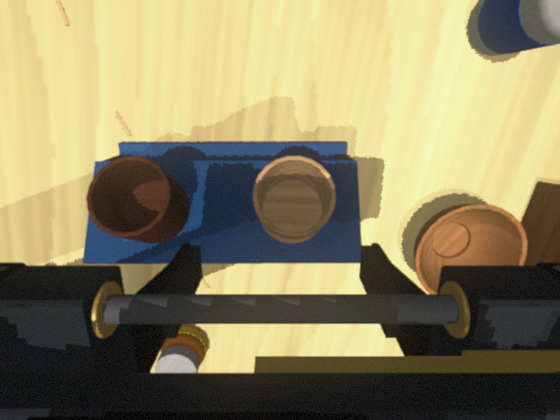

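The wrist view shows the rack edges level, so the yaw is aligned. The pale mouth is at (294,198) and the dark one at (130,197). I'll descend on the pale beaker.

```bash
python3 -m jog '[[[1,0.07,0.285,0,0],[1,0,0,0.9,0],[1,0,0,0.9,0],[1,0,0,0.7,0],[1,0,0,0.47,0],[1,0,0,0,0],[0.3,0,0,0,0],[0.3,0,0,0,0],[0.3,0,0,0,0],[0.3,0,0,0,0]]]' 12
```

```text
time: 2.52
position: [0.5859, 0.2667, 0.1049]
tool_rot: [2.04, 2.389, 0.002]
ft_force: [-1.6, 0.4, 3.3]
grip_width: 0.767
```

```bash
python3 -m jog '[[[0.3,0.12,0,-0.21,0],[0.3,0.12,0,-0.21,0],[0.3,0.12,0,-0.21,0],[0.3,0.12,0,-0.21,0],[0.3,0,0,0,0]]]' 12
python3 -c "
from h import *
im,d=eyes.get_image('side');cv2.imwrite('pics/s2.png',cv2.resize(im[50:230,160:400,::-1],None,fx=2.5,fy=2.5))"
```

```text
time: 3.15
position: [0.5829, 0.2862, 0.1385]
tool_rot: [2.039, 2.39, 0.003]
ft_force: [0.6, -0.0, -1.8]
grip_width: 0.763
```

View pics/s2.png

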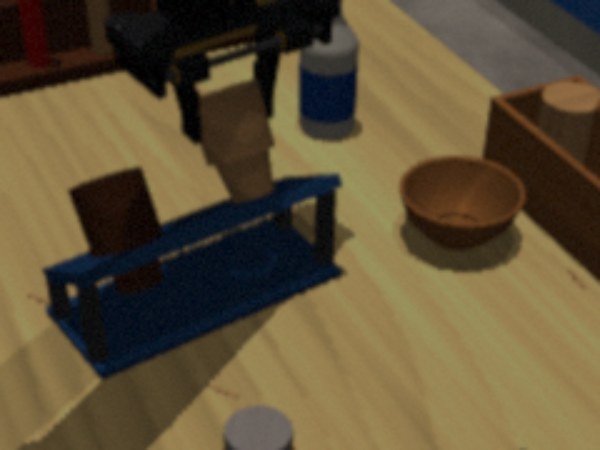

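```bash
cat >> h.py <<'E'
from scipy.optimize import least_squares
PR=np.array([(0,0),(.020,0),(.026,.038),(.0325,.038),(.033,.098),(.029,.098),(.029,.043),(0,.043)])
def fit(W,im,kind,grasp,th0,yaw=9,hold=.08,zmin=.0,rad=.1):
    """fit beaker; grasp = world pt on its axis at height hold; th0 deg tilt to low side. returns underside, tilt, sidetilt"""
    hsv=cv2.cvtColor(im,cv2.COLOR_RGB2HSV);y=np.radians(yaw);tx=np.array([-np.sin(y),np.cos(y),0]);ty=np.array([np.cos(y),np.sin(y),0]);z=np.array([0,0,1.])
    m=np.isfinite(W[...,0])&(np.linalg.norm(W-grasp,axis=2)<rad)&(W[...,2]>zmin)&(hsv[...,0]<25)&(hsv[...,1]>60)
    P=W[m]
    def axis(q):a=np.sin(q[3])*tx+np.sin(q[4])*ty+z*np.sqrt(1-np.sin(q[3])**2-np.sin(q[4])**2);return a
    def f(q,P):
        a=axis(q);v=P-q[:3];h=v@a;r=np.linalg.norm(v-h[:,None]*a,axis=1);X=np.c_[r,h];best=np.full(len(P),9.)
        for A,B in zip(PR[:-1],PR[1:]):
            t=np.clip((X-A)@(B-A)/((B-A)@(B-A)),0,1);best=np.minimum(best,np.linalg.norm(X-A-t[:,None]*(B-A),axis=1))
        return best
    q=np.r_[0,0,0,np.radians(th0),0.];q[:3]=grasp-hold*axis(q)
    for k in(.02,.01,.006):
        Q=P[f(q,P)<k]
        q=least_squares(f,q,args=(Q,),loss="soft_l1",f_scale=.002).x
    return q[:3].round(4),np.degrees(q[3:]).round(1),len(Q),(1000*np.median(f(q,Q))).round(2)
E
cat > t.py <<'E'
from h import *
import sys
th=float(sys.argv[1]);yaw=float(sys.argv[2]) if len(sys.argv)>2 else 9
s=get_state();g=s["position"]+[0,0,.019]
for n in("side","scene"):
    im,d=eyes.get_image(n);W=cloud(n,d)
    print(n,fit(W,im,"",g,th,yaw))
E
python3 t.py 30; python3 t.py 10
```

```text
side (array([0.5905, 0.2485, 0.0869]), array([28.5, -0.8]), 1155, np.float64(0.92))
scene (array([0.5881, 0.2488, 0.0855]), array([26.7,  0.3]), 1434, np.float64(0.9))
side (array([0.5907, 0.2473, 0.0853]), array([29. , -1.2]), 1146, np.float64(0.84))
scene (array([0.5879, 0.2483, 0.0848]), array([26.8, -0.1]), 1439, np.float64(0.89))
```

```bash
python3 -m jog '[[[0.3,-0.12,0,0.21,0],[0.3,-0.03,0,0.05,0],[0.3,0,0,0,0],[0.3,-0.15,0,-0.02,0],[0.3,-0.15,0,-0.03,0],[0.3,-0.15,0,-0.04,0],[0.3,-0.15,0,-0.03,0],[0.3,0,0,0,0]]]' 6; python3 t.py 20
```

```text
time: 4.4
position: [0.5877, 0.2547, 0.1321]
tool_rot: [2.041, 2.387, 0.0]
ft_force: [0.1, -0.9, -0.3]
grip_width: 0.768
side (array([0.5917, 0.2426, 0.0728]), array([ 8.7, -2. ]), 1063, np.float64(0.86))
scene (array([0.5883, 0.2426, 0.0714]), array([7.1, 0.8]), 1100, np.float64(0.96))
```

```bash
python3 -m jog '[[[0.3,-0.15,0,-0.02,0],[0.3,-0.13,0,-0.01,0],[0.3,0,0,0,0]]]' 6; python3 t.py 3
```

```text
time: 4.88
position: [0.5893, 0.2438, 0.1332]
tool_rot: [2.041, 2.388, 0.0]
ft_force: [-0.2, 1.9, -0.6]
grip_width: 0.769
side (array([0.5897, 0.2493, 0.0719]), array([-4.4, -0.2]), 1035, np.float64(0.81))
scene (array([0.5878, 0.2497, 0.0692]), array([-3.7,  0.3]), 998, np.float64(0.55))
```

```bash
python3 -m jog '[[[0.3,0,0,-0.3,0],[0.3,0,0,-0.6,0],[0.3,0,0,-0.9,0],[0.3,0,0,-0.9,0],[0.3,0,0,-0.6,0],[0.3,0,0,0,0],[0.3,0,0,0,0]]]' 8; python3 t.py -3
```

```text
time: 5.85
position: [0.5885, 0.244, 0.2639]
tool_rot: [-2.04, -2.388, 0.003]
ft_force: [0.3, 0.1, -2.4]
grip_width: 0.765
side (array([0.5892, 0.2489, 0.2015]), array([-3.8, -0.3]), 1498, np.float64(0.75))
scene (array([0.5867, 0.2487, 0.1996]), array([-3.2,  0.6]), 1718, np.float64(0.52))
```

```bash
python3 - <<'E'
from h import *
for n in("side","scene"):
    im,d=eyes.get_image(n);print(n,fit(cloud(n,d),im,"",np.array([.539,-.2165,.086]),0,zmin=.012))
E
python3 -m jog '[[[0.3,-0.9,0,0,0],[0.3,-1,0.04,0,0],[0.3,-1,0.04,0,0],[0.3,-1,0.04,0,0],[0.3,-1,0.04,0,0],[0.3,-1,0.04,0,0],[0.3,-1,0.04,0,0],[0.3,-1,0.04,0,0],[0.3,0,0,0,0],[0.3,0,0,0,0]]]' 12; python3 t.py -3
```

```text
side (array([ 0.5395, -0.2159,  0.0067]), array([-0.1,  0. ]), 2083, np.float64(0.46))
scene (array([ 0.5384, -0.216 ,  0.0061]), array([0.1, 0.2]), 1416, np.float64(0.58))
time: 7.3
position: [0.6492, -0.0651, 0.2642]
tool_rot: [-2.039, -2.388, -0.0]
ft_force: [0.3, 0.3, -1.2]
grip_width: 0.766
side (array([ 0.6497, -0.0604,  0.2017]), array([-3.4, -0.3]), 1911, np.float64(0.55))
scene (array([ 0.6482, -0.0594,  0.2008]), array([-3.1, -0.1]), 652, np.float64(0.37))
```

```bash
python3 -m jog '[[[0.3,-0.67,-0.66,0,0],[0.3,-0.68,-0.67,0,0],[0.3,-0.67,-0.67,0,0],[0.3,-0.67,-0.66,0,0],[0.3,-0.67,-0.66,0,0],[0.3,0,0,0,0],[0.3,0,0,0,0],[0.3,0,0,0,0]]]' 12; python3 t.py -3
```

```text
time: 8.4
position: [0.5403, -0.2174, 0.2649]
tool_rot: [-2.036, -2.392, -0.001]
ft_force: [0.0, 0.6, -0.9]
grip_width: 0.765
side (array([ 0.5406, -0.2127,  0.2018]), array([-3.2, -0.2]), 2286, np.float64(0.4))
scene (array([ 0.5391, -0.213 ,  0.2012]), array([-3.2,  0.1]), 961, np.float64(0.4))
```

```bash
python3 -m jog '[[[0.3,-0.03,-0.03,0.6,0],[0.3,0,0,0.8,0],[0.3,0,0,0.7,0],[0.3,0,0,0.5,0],[0.3,0,0,0.35,0],[0.3,0,0,0.2,0],[0.3,0,0,0,0],[0.3,0,0,0,0]]]' 10; python3 t.py -3
```

```text
time: 9.5
position: [0.539, -0.221, 0.1399]
tool_rot: [2.039, 2.388, 0.001]
ft_force: [0.4, -0.1, -2.0]
grip_width: 0.767
side (array([ 0.5314, -0.2258,  0.0742]), array([2.4, 5.5]), 1778, np.float64(1.08))
scene (array([ 0.5518, -0.2092,  0.0552]), array([ -5.6, -10.3]), 868, np.float64(1.11))
```

```bash
python3 -m jog '[[[0.3,0.06,0,0.06,0],[0.3,0,0,0.06,0],[0.3,0,0,0.06,0],[0.3,0,0,0.05,0],[0.3,0,0,0.03,0],[0.3,0,0,0,0]]]' 5
```

```text
time: 10.35
position: [0.5388, -0.2187, 0.13]
tool_rot: [2.039, 2.387, 0.001]
ft_force: [-0.7, 0.7, 4.6]
grip_width: 0.769
```

```bash
python3 -m jog '[[[0.3,0,0,0.03,0],[0.3,0,0,0.03,0],[0.3,0,0,0,0],[0.3,0,0,0,0]]]' 5; python3 - <<'E'
from h import *
for n in("side","scene"):
    im,d=eyes.get_image(n);W=cloud(n,d);print(n,fit(W,im,"",np.array([.539,-.216,.146]),0,zmin=.106,rad=.08))
    if n=="side":cv2.imwrite('pics/s3.png',cv2.resize(im[180:350,260:460,::-1],None,fx=3,fy=3))
E
```

```text
time: 10.85
position: [0.5389, -0.2187, 0.1278]
tool_rot: [2.039, 2.387, 0.002]
ft_force: [-1.0, 0.4, 6.0]
grip_width: 0.768
side (array([ 0.5386, -0.2161,  0.0672]), array([-1.3,  0.6]), 1166, np.float64(0.41))
scene (array([ 0.5383, -0.2173,  0.0699]), array([-0.2,  0.3]), 293, np.float64(0.58))
```

View pics/s3.png

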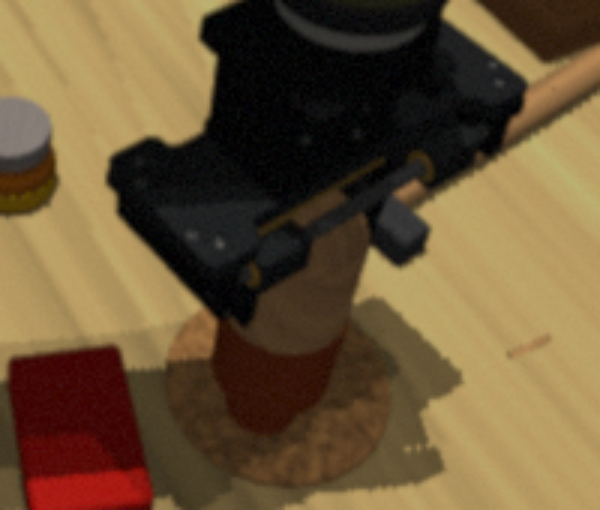

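The pale cup sits squarely on the red one, with no gap along the seam at (285,345). I'll release and rise.

```bash
python3 -m jog '[[[1,0,0,0,0],[1,0,0,0,0],[1,0,0,0,0],[1,0,0,-0.3,0],[1,0,0,-0.8,0],[1,0,0,-0.9,0],[1,0,0,-0.9,0],[1,0,0,0,0],[1,0,0,0,0]]]'; python3 - <<'E'
from h import *
for n in("side","scene"):
    im,d=eyes.get_image(n);W=cloud(n,d);print(n,fit(W,im,"",np.array([.539,-.216,.146]),0,zmin=.106,rad=.08),fit(W,im,"",np.array([.539,-.216,.086]),0,zmin=.012,rad=.09))
    print(fit(W,im,"",np.array([.4572,.2447,.1224]),30,zmin=.06))
E
```

```text
time: 12.08
position: [0.5378, -0.2184, 0.2421]
tool_rot: [-2.04, -2.389, 0.0]
ft_force: [0.4, -0.8, -0.2]
grip_width: 0.997
side (array([ 0.5385, -0.216 ,  0.0667]), array([0.1, 0. ]), 2249, np.float64(0.48)) (array([ 0.5307, -0.2221,  0.0304]), array([0.8, 5.3]), 1719, np.float64(1.08))
(array([0.4644, 0.207 , 0.0519]), array([29.3, -0.3]), 1038, np.float64(0.82))
scene (array([ 0.5376, -0.2155,  0.0661]), array([-0.1, -0. ]), 1458, np.float64(0.58)) (array([ 0.5502, -0.2161,  0.0283]), array([ 3.1, -6.5]), 1196, np.float64(1.03))
(array([0.463 , 0.2039, 0.0534]), array([30.3, -0.1]), 1058, np.float64(0.9))
```

```bash
python3 -m jog '[[[1,0.95,-0.02,0,0],[1,1,-0.02,0,0],[1,1,-0.02,0,0],[1,1,-0.02,0,0],[1,1,-0.02,0,0],[1,1,-0.02,0,0],[1,1,-0.02,0,0],[1,1,-0.02,0,0],[1,1,-0.02,0,0],[1,1,0,0,0]]]' 12;  python3 -m jog '[[[1,1,0,0,0],[1,0.8,0,0,0],[1,0,0,0,0],[1,0,0,0,0],[1,0,0,0,0]]]'
```

```text
time: 13.42
position: [0.4676, 0.1745, 0.2411]
tool_rot: [-2.04, -2.388, 0.003]
ft_force: [-0.1, 0.1, 0.8]
grip_width: 0.999
time: 14.05
position: [0.4578, 0.243, 0.2418]
tool_rot: [2.043, 2.386, -0.001]
ft_force: [0.3, 0.2, 0.2]
grip_width: 1.001
```

```bash
python3 -m jog '[[[1,0.05,0,0.7,0],[1,0,0,0.9,0],[1,0,0,0.9,0],[1,0,0,0.6,0],[1,0,0,0.34,0],[1,0,0,0,0],[0.3,0,0,0,0],[0.3,0,0,0,0],[0.3,0,0,0,0],[0.3,0,0,0,0]]]' 12;python3 -m jog '[[[0.3,0.12,0,-0.21,0],[0.3,0.12,0,-0.21,0],[0.3,0.11,0,-0.19,0],[0.3,0,0,0,0]]]' 12; python3 t.py 28
```

```text
time: 15.3
position: [0.4573, 0.247, 0.1053]
tool_rot: [2.04, 2.389, 0.002]
ft_force: [-1.1, 0.1, 3.4]
grip_width: 0.766
time: 15.8
position: [0.4551, 0.2614, 0.1298]
tool_rot: [2.039, 2.39, 0.003]
ft_force: [0.2, -0.8, -2.0]
grip_width: 0.762
side (array([0.4639, 0.224 , 0.079 ]), array([28.2, -2.1]), 1155, np.float64(0.93))
scene (array([0.461 , 0.222 , 0.0761]), array([29.7,  0.1]), 961, np.float64(0.69))
```

```bash
python3 -m jog '[[[0.3,-0.15,0,-0.02,0],[0.3,-0.15,0,-0.03,0],[0.3,-0.15,0,-0.04,0],[0.3,-0.15,0,-0.03,0],[0.3,-0.1,0,-0.02,0],[0.3,0,0,0,0]]]' 6; python3 t.py 5
```

```text
time: 16.65
position: [0.4594, 0.2324, 0.1347]
tool_rot: [2.041, 2.388, 0.0]
ft_force: [-0.4, 0.8, -1.6]
grip_width: 0.771
side (array([0.4624, 0.2236, 0.0741]), array([ 5.8, -0.2]), 1130, np.float64(0.84))
scene (array([0.4598, 0.223 , 0.0712]), array([6.6, 0.9]), 778, np.float64(0.69))
```

```bash
python3 -m jog '[[[0.3,-0.08,0,-0.01,0],[0.3,-0.08,0,-0.01,0],[0.3,0,0,0,0]]]' 6; python3 t.py 1
```

```text
time: 17.12
position: [0.4603, 0.2263, 0.1355]
tool_rot: [2.041, 2.388, 0.0]
ft_force: [-0.5, 1.5, -0.4]
grip_width: 0.768
side (array([0.4624, 0.2264, 0.0724]), array([-0.8, -0.5]), 1122, np.float64(0.75))
scene (array([0.4595, 0.2263, 0.0718]), array([-0.4,  0.6]), 725, np.float64(0.66))
```

```bash
python3 -m jog '[[[0.3,0,0,-0.3,0],[0.3,0,0,-0.7,0],[0.3,0,0,-0.9,0],[0.3,0,0,-0.9,0],[0.3,0,0,-0.9,0],[0.3,0,0,-0.2,0],[0.3,0,0,0,0],[0.3,0,0,0,0]]]' 10; python3 t.py 0
```

```text
time: 18.23
position: [0.4595, 0.2259, 0.2896]
tool_rot: [-2.04, -2.388, 0.004]
ft_force: [-0.6, -0.1, -1.8]
grip_width: 0.765
side (array([0.4609, 0.2255, 0.2261]), array([-0.4, -0.1]), 1675, np.float64(0.72))
scene (array([0.4587, 0.225 , 0.2253]), array([0.2, 0.7]), 1379, np.float64(0.58))
```

```bash
python3 -m jog '[[[0.3,-0.7,0.02,0,0],[0.3,-0.95,0.02,0,0],[0.3,-1,0.02,0,0],[0.3,-1,0.02,0,0],[0.3,-1,0.02,0,0],[0.3,-1,0.02,0,0],[0.3,-1,0.02,0,0],[0.3,-1,0.02,0,0],[0.3,-1,0.02,0,0],[0.3,-1,0.02,0,0]]]' 12;  python3 -m jog '[[[0.3,-0.9,0.02,0,0],[0.3,-0.67,0,0,0],[0.3,0,0,0,0],[0.3,0,0,0,0],[0.3,0,0,0,0]]]'; python3 t.py 0
```

```text
time: 19.58
position: [0.5283, -0.1547, 0.2903]
tool_rot: [-2.039, -2.388, 0.001]
ft_force: [1.5, -0.0, -0.6]
grip_width: 0.765
time: 20.2
position: [0.5393, -0.2139, 0.2912]
tool_rot: [-2.037, -2.391, -0.001]
ft_force: [0.2, 0.1, -1.6]
grip_width: 0.765
side (array([ 0.5405, -0.2147,  0.2275]), array([ 0.1, -0.2]), 2597, np.float64(0.41))
scene (array([ 0.5392, -0.2149,  0.2269]), array([0.1, 0. ]), 1015, np.float64(0.46))
```

```bash
python3 -m jog '[[[0.3,0,-0.04,0.4,0],[0.3,0,0,0.6,0],[0.3,0,0,0.5,0],[0.3,0,0,0.4,0],[0.3,0,0,0.25,0],[0.3,0,0,0.1,0],[0.3,0,0,0,0],[0.3,0,0,0,0]]]' 10; python3 - <<'E'
from h import *
for n in("side","scene"):
    im,d=eyes.get_image(n);W=cloud(n,d);print(n,fit(W,im,"",np.array([.538,-.216,.215]),0,zmin=.168,rad=.08))
E
```

```text
time: 21.3
position: [0.538, -0.2159, 0.2022]
tool_rot: [2.039, 2.388, 0.001]
ft_force: [-0.4, -0.6, -1.5]
grip_width: 0.764
side (array([ 0.539 , -0.2164,  0.1385]), array([ 0.1, -0. ]), 1591, np.float64(0.43))
scene (array([ 0.5296, -0.2184,  0.1425]), array([-0.1, 11.7]), 444, np.float64(0.94))
```

Centred. I'll lower the remaining 12 mm.

```bash
python3 -m jog '[[[0.3,0,0,0.06,0],[0.3,0,0,0.06,0],[0.3,0,0,0.06,0],[0.3,0,0,0.06,0],[0.3,0,0,0.05,0],[0.3,0,0,0.04,0],[0.3,0,0,0,0]]]' 5; python3 - <<'E'
from h import *
for n in("side","scene"):
    im,d=eyes.get_image(n);W=cloud(n,d);print(n,fit(W,im,"",np.array([.538,-.216,.206]),0,zmin=.168,rad=.08))
E
```

```text
time: 22.28
position: [0.5384, -0.2161, 0.19]
tool_rot: [2.039, 2.387, 0.002]
ft_force: [-0.6, 0.5, 4.3]
grip_width: 0.767
side (array([ 0.539 , -0.2164,  0.127 ]), array([-0.2,  0.2]), 1469, np.float64(0.41))
scene (array([ 0.5377, -0.217 ,  0.1321]), array([0.2, 0.7]), 347, np.float64(0.53))
```

Contact came at the expected height. I'll press lightly, release, rise and check.

```bash
python3 -m jog '[[[0.3,0,0,0.03,0],[0.3,0,0,0,0],[1,0,0,0,0],[1,0,0,0,0],[1,0,0,0,0],[1,0,0,-0.3,0],[1,0,0,-0.8,0],[1,0,0,-0.8,0],[1,0,0,-0.8,0],[1,0,0,0,0]]]'; python3 - <<'E'
from h import *
for n in("side","scene"):
    im,d=eyes.get_image(n);W=cloud(n,d);print(n,"dark",fit(W,im,"",np.array([.538,-.216,.206]),0,zmin=.168,rad=.08))
    if n=="side":
        cv2.imwrite('pics/s4.png',im[:,:,::-1])
        for b in((262,295,312,358),(245,210,282,252)):
            q=W[b[1]:b[3],b[0]:b[2]].reshape(-1,3);q=q[np.isfinite(q[:,0])&(q[:,2]>.02)];print(q.min(0).round(3),q.max(0).round(3))
E
```

```text
time: 23.62
position: [0.5391, -0.2163, 0.2989]
tool_rot: [2.036, 2.384, 0.004]
ft_force: [0.3, 0.6, 0.4]
grip_width: 1.0
side dark (array([ 0.5387, -0.2168,  0.1267]), array([ 0.2, -0.1]), 2440, np.float64(0.45))
[ 0.388 -0.253  0.02 ] [ 0.476 -0.142  0.036]
[ 0.453 -0.029  0.02 ] [0.512 0.03  0.058]
scene dark (array([ 0.5373, -0.2165,  0.1258]), array([0. , 0.3]), 1488, np.float64(0.54))
```

View pics/s4.png

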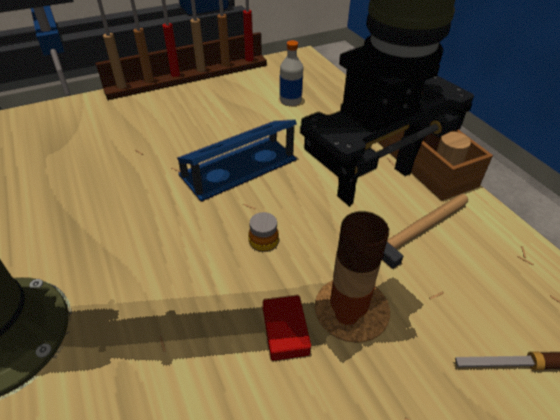

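The stack stands upright on the mat at (355,270), the rack is empty, and the jar (264,230) and block (286,327) have not moved. The gripper is clear, so I'll hand in.

```bash
python3 -c "
from bench import job;print(job.close_job())"
```

```text
the job is handed in; nothing more can be done
None
```

The three beakers are nested in one upright stack on the cork mat, and the job was handed in at about 23.7 s of the 64 s allowed. The tool can't tilt, so I drew each beaker most of the way out along its axis. I then used the edge of its rack hole to lever it upright between the pads. After that I lowered the pale beaker into the reddish one and the dark one into the pale one, each until it touched with about 6 N.

**Seating:** after each release, the pale underside measured 66 to 67 mm and the dark 126 to 127 mm above the work surface. Fully home would be 66 and 126 mm. Both were within 0.3° of vertical.

**Bystanders:** the sanding block's measured extents are unchanged, and the jar's differ by no more than 2 mm, which is within measurement noise. The gripper was open and about 75 mm above the stack at the end.

**Checks that disagreed:** some shape fits gave wrong positions or tilts of up to about 12° when the gripper or a neighbouring beaker was in the way. I disregarded those; the unobstructed fits from the two cameras agreed within about 1.5 mm.

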